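Kit up parts for two relay switches

ROBOT

A 6-joint arm with a two-finger parallel gripper is mounted at the origin on the work surface. World frame = base frame: x ahead of the robot, y to its left, z up, the work surface at z = 0. Lengths are in m, angles in rad, forces in N, time in s.
With the tool pointing down it reaches from about 0.3 to 0.875 m from the base axis. Payload 6.4 kg.
Tool frame: the origin (TCP) lies at the very end of the fingers, on their centre line; the grasp point (between the pads) lies 19 mm behind it (r.grasp_offset is the distance from the TCP to the grasp point, in m); z points along the fingers, y is the line along which they close (so a half turn about z gives the same grasp; the last joint's range is limited). The gripper opens to 85 mm and grips with 20 to 120 N. Pads are 22 mm wide; open, the fingers measure 114 mm over their backs; the gripper's body (76 mm by 85 mm) begins 54 mm behind the grasp point. The pads swing forward as they close: fully open they stand 13 mm farther back than shut.
Start: joints at [-1.517, 0.181, 1.607, -0, 1.354, -0.206], TCP at [0.148, -0.556, 0.231] pointing down, gripper open.
Joint ranges: [-2.99, 2.99], [-0.89, 2.07], [0.3, 2.58], [-1.14, 4.28], [0, 2.63], [-3.12, 3.12]. Speed limits (rad/s): [2.57, 2.57, 3.01, 3.14, 3.14, 3.14].

INTERFACE

Orientations are given as a unit quaternion [w, x, y, z].
In Python, from bench import r gives the robot as it stands.
- The arm moves only by the tool servo_tool, never from a script. Its argument "series" is a list of rows, each an object with "twist": the turn, a rotation vector about the tool's x, y, z normalised to -1 to 1, where 1 is 45 degrees, a list of three; "linear": the shift along the tool's x, y, z normalised to -1 to 1, where 1 is 25 cm, a list of three; "fingers": the finger opening in mm, from 0 to 85.4. In form: [{"twist": [ax, ay, az], "linear": [tx, ty, tz], "fingers": fingers}, ...]. A call has exactly 8 rows; each row is the pose to reach, as a shift and turn from the pose commanded when the call began, along the tool's axes at that moment; what a row does not reach only later rows make up. A row lasts 1/8 s, in which the tool goes at most 62.5 mm and 10.7 degrees, less where a joint would pass 70% of its speed; a pose out of reach is approached as far as the arm can. A call with a number of a shift or a turn outside -1 to 1 is refused whole. A call with a gripper value outside its range is refused whole. The fingers move at their own pace and stop on an object; "squeeze" is the grip in N (left out, the last holds). Time passes only in rows, so rows that repeat a pose let the fingers close, or fill a call up. It gives the time, the measured TCP pose, the force, the opening and the grip force at its end, in the units of the state.
- r.observe(): the state, without advancing time (a new reading comes with each control period).
- r.capture(name): name is "scene" or "side" or "wrist"; returns (picture, depth): 400x640x3 uint8, red, green, blue; 400x640 float32, m along the optical axis (not along the pixel's ray), 0 where there is no reading.
- r.camera_info(name): a dict with "fx", "fy", "cx", "cy" (pixels), "distortion" ([k1, k2, p1, p2, k3] as OpenCV has them; the pictures are not rectified), "eye" and "rotation" of the camera in the world. Camera axes: x right, y down, z forward; pixel columns grow to the right and rows downward; lengths in m; the calibration is good to about 2 mm. A picture is of the moment at which its call begins: read the wrist's pose just before it. camera_info takes no time and is no camera call; for the wrist camera it gives the pose at the moment of the call.
- r.finish_job(): hands the job in; it is judged then, once.
Trained networks look in the newest picture that a camera, given by its name, has taken for a name from the list of things; names that differ only in an ending like _2 or _b are one class to them, and where a whole thing is asked for, a point or a joint stands for the part that bears it (a point fixed in the world has none). Each returns a list of dicts, best first, with "confidence" (0 to 1); they miss things now and then, are a little off and sometimes report something else, mostly with a low value. They report only what shows in the picture. A call takes as long as a camera call. They do not tell look-alikes from the thing itself.
- r.recognise(camera, target): "centre" ([x, y, z] in m, in the coordinates of the camera as it stood for that picture, good to about 4 mm: the middle of the surface that is visible of it).
- r.masks_of(camera, target): "pixels" (400x640 bool, what is visible of it).
- r.landmark_of(camera, target): "centre" ([x, y, z] in m, in the coordinates of the camera as it stood for that picture, good to about 4 mm: a listed point, or the origin of a listed thing).
The state is a dict: "t": time; "qpos": joint angles; "joint_velocities": joint speeds; "tau": joint torques, N m; "eef_pos": TCP position; "tool_rot": TCP orientation; "wrist_force": force on the tool from outside, world axes, zero at the start; "ft_torque": the same for the moment, N m; "finger_gap": opening from 0.0 (shut) to 1.0 (fully open); "gripper_force": force on a finger pad.
Only numpy, scipy, OpenCV 4.12 (cv2) and the standard library are available. Lean on these libraries where they do the work, as an engineer would, in place of code of your own. Each camera call takes 0.05 s, during which the arm holds its last target. There are 200 camera calls.

TASK

Make up two kits: in the tray with three pockets, the large metal housing in the middle pocket, the copper coil in one end pocket and the top cap from the spring dispenser in the other; in the tray with two pockets, the small metal housing and the black contact frame, one in each pocket, either way round. Stand every part upright on the tray floor in the middle of its pocket and let go. Leave the other caps in the dispenser and the small bottle standing where it is.

Things in the scene. Friction and masses are not known exactly. Their poses are not given: they have to be found in the camera images.
- tray_three: Fixed blue tray with white rim and dividers, 84 mm wide (its x), 238 mm long (its y), floor 3 mm thick, these 4 mm wide, tops 9 mm above the bench. Three pockets in a row along its y, each 76 (x) by 74 mm (y) inside, centres at y = -78, 0 and +78 mm (x = 0). Origin: centre of underside. Lies within 0.2 rad of world y; the trays may swap sides.
- tray_two: Fixed blue tray with white rim and dividers, 84 mm wide (its x), 160 mm long (its y), floor 3 mm thick, these 4 mm wide, tops 9 mm above the bench. Two pockets in a row along its y, each 76 (x) by 74 mm (y) inside, centres at y = -39 and +39 mm (x = 0). Origin: centre of underside. Lies within 0.2 rad of world y; the trays may swap sides.
- housing_large: Large round cup-shaped housing of bare grey metal, open at the top, 56 mm outside diameter, 40 mm high, wall 4 mm, with a low boss inside; about 0.12 kg. Loose, standing on the bench. Origin: centre of the underside, z up.
- housing_small: Small round cup-shaped housing of bare grey metal, open at the top, 40 mm outside diameter, 30 mm high, wall 4 mm; about 0.06 kg. Loose, standing on the bench. Origin: centre of the underside, z up.
- coil: Copper coil on a black bobbin: an upright cylinder 36 mm in diameter and 36 mm high, copper winding between black end flanges; about 0.07 kg. Loose, standing on the bench. Origin: centre of the underside, z up.
- frame: Black plastic contact frame: a block 44 mm (its x) by 30 mm (its y) and 24 mm high, with two brass pins on top (on its x axis, 14 mm either side of the centre, tops at 36 mm); about 0.05 kg; turned up to 0.5 rad. Loose. Origin: centre of the underside, z up.
- cap: The top cap of the dispenser's stack: a pale plastic disc 50 mm in diameter and 20 mm thick with a grey face and brass dot on top, 50 g. Loose; it lies on two more caps like it. Origin: centre of its underside, 62 mm above the bench at the start.
- dispenser: Fixed spring-loaded dispenser: round foot 72 mm wide, 10 mm high; four steel rods (6 mm thick, 29.5 mm from the axis, at 45 degrees to its x and y, tops at 65 mm) round three stacked caps. Top cap: 62 to 82 mm up, 17 mm clear above the rods, free to grip from any side and lift. Spring 25 N/m: a cap taken, the rest rise 20 mm, the next to the same height. Origin: centre of underside.
- follower (a joint): Rise of the dispenser's sprung plate in m: 0 with three caps on it (start), about 0.020 with one cap taken, about 0.040 with two taken; slightly negative when the stack is pressed down.
- flux_bottle: Small amber bottle with a white cap, 26 mm in diameter and 60 mm high, loose, standing between the two trays; to be left alone. Origin: centre of the underside, z up.
Mind the look-alikes: they are no part of the job. Leave any blue, pink or turquoise look-alike of the housing_small alone.

How it is judged:
By the outcome, as a careful person would: the job done as asked, in the order asked, and still so for the second after the job is handed in, with the robot touching nothing.
It also fails if it takes over 138 s, if anything falls off the work surface, if the arm or the gripper's body presses on something with over 40 N, if the wrist force passes 120 N, or if a joint passes its speed limit or range.

## Working session

There is one attempt and no reset: what is moved stays moved. The work goes in short steps, Python scripts to look and compute and a tool call to move; the robot and the scene stay as the last step left them, time stands still between calls to the robot, and variables do not carry over. Pictures are saved under pics/ and viewed, at most 14 in all, crops included, and the job is handed in when it is done.

Besides the shell and the picture viewer there is one more tool, called after "Call:" as name(argument=value, ...) on one line, values as JSON. servo_tool: Moves the arm, as the interface text tells. Its arguments: {"type":"object","properties":{"series":{"type":"array"},"squeeze":{"type":"number"}},"required":["series"]}

```bash
mkdir -p pics; ls
python3 - <<'E'
from bench import r
import cv2,numpy as np
o=r.observe();print({k:np.round(v,3).tolist() for k,v in o.items()}, r.grasp_offset)
for n in("scene","side"):
    p,d=r.capture(n);cv2.imwrite(f"pics/{n}0.png",p[:,:,::-1]);np.savez(f"pics/{n}0.npz",p=p,d=d)
    c=r.camera_info(n);print(n,c)
E
```

```text
pics
{'t': 0.0, 'qpos': [-1.517, 0.182, 1.608, 0.0, 1.354, -0.206], 'joint_velocities': [0.001, -0.003, -0.002, 0.0, -0.0, 0.001], 'tau': [-0.001, -44.488, -35.133, -0.0, 0.009, 0.0], 'eef_pos': [0.148, -0.555, 0.23], 'tool_rot': [-0.001, 0.992, 0.13, 0.0], 'wrist_force': [0.941, -0.998, 0.298], 'ft_torque': [-0.032, 0.02, 0.032], 'gripper_force': 0.0, 'finger_gap': 1.002} 0.0187
scene {'fx': 416.51696570608607, 'fy': 416.51696570608607, 'cx': 321.99448392723315, 'cy': 201.18284598479747, 'distortion': array([0.03777715, 0.        , 0.        , 0.        , 0.        ]), 'eye': array([0.96113241, 0.59197824, 0.97469032]), 'rotation': array([-0.1053138 ,  0.29490483,  0.89566864, -0.31578132])}
side {'fx': 373.63321863115544, 'fy': 373.63321863115544, 'cx': 309.1838905678622, 'cy': 199.29735666437827, 'distortion': array([0.0183777, 0.       , 0.       , 0.       , 0.       ]), 'eye': array([0.4602572 , 0.60852864, 0.58691436]), 'rotation': array([ 0.02269519, -0.05414927,  0.9084898 , -0.4137621 ])}
```

View pics/scene0.png

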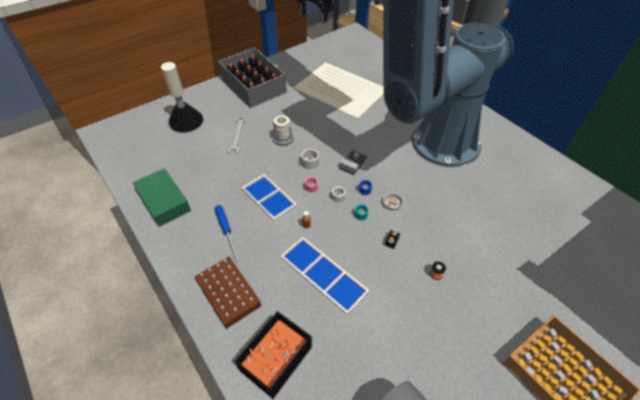

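View pics/side0.png

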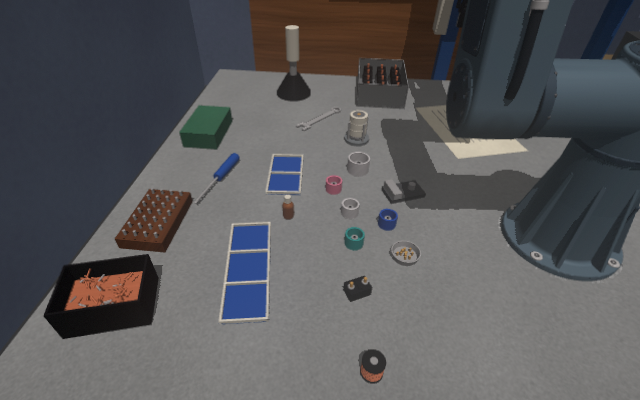

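The scene and side views both show everything. In the side view, tray_two is at (285,173), tray_three at (247,270), the bottle at (288,208) and the dispenser at (358,125). The large housing is at (359,163), small metal housing (350,208), frame (358,288) and coil (373,365). The pink, blue and turquoise look-alikes are to be left alone.

```bash
cat > h.py <<'E'
import numpy as np,cv2
from scipy.spatial.transform import Rotation as R
from scipy.optimize import least_squares
def rot(q): return R.from_quat([q[1],q[2],q[3],q[0]])
def cloud(d,c):
    """world points HxWx3 (nan where no depth)"""
    h,w=d.shape
    uv=np.stack(np.meshgrid(np.arange(w),np.arange(h)),-1).reshape(-1,1,2).astype(np.float32)
    K=np.array([[c['fx'],0,c['cx']],[0,c['fy'],c['cy']],[0,0,1]])
    n=cv2.undistortPoints(uv,K,c['distortion']).reshape(h,w,2)
    P=np.dstack([n[...,0]*d,n[...,1]*d,d]); P[d<=0]=np.nan
    return (rot(c['rotation']).apply(P.reshape(-1,3))+c['eye']).reshape(h,w,3)
def toworld(p,c): return rot(c['rotation']).apply(p)+c['eye']
def circ(xy,rad):
    """outer-surface fit of a disc of known radius: hull points of a top view"""
    f=lambda p:np.hypot(*(xy-p).T)-rad
    return least_squares(f,xy.mean(0),loss='soft_l1',f_scale=.001).x
def rect(xy): return cv2.minAreaRect((xy*1000).astype(np.float32))
E
python3 - <<'E'
from bench import r
from h import *
for n in("scene","side"):
    p,d=r.capture(n);c=r.camera_info(n);P=cloud(d,c)
    g=P[(np.abs(P[...,2])<.02)&(np.hypot(P[...,0]-.5,P[...,1])<.4)];print(n,'bench z',np.median(g[:,2]))
    for t in["tray_three","tray_two","housing_large","housing_small","coil","frame","cap","flux_bottle"]:
        for m in r.masks_of(n,t)[:4]:
            k=m["pixels"]
            if m["confidence"]<.3: continue
            q=P[k];q=q[np.isfinite(q[:,0])];v,u=np.argwhere(k).mean(0)
            print(t,round(m["confidence"],2),k.sum(),'uv',int(u),int(v),np.round(np.median(q,0),3),'rgb',p[k].mean(0).astype(int), [np.round(x,1) for x in rect(q[:,:2])] if 'tray' in t else np.round(np.percentile(q,[3,97],axis=0),3).tolist())
E
```

```text
scene bench z -0.001175012580590662
tray_three 0.75 2660 uv 325 275 [0.635 0.169 0.002] rgb [ 79 121 191] [array([634.3, 161.4]), array([ 91.4, 238.7]), np.float64(11.6)]
tray_two 0.6 1189 uv 268 197 [ 0.614 -0.142  0.002] rgb [ 81 120 186] [array([ 611.2, -146.9]), array([ 90.5, 161.6]), np.float64(4.5)]
housing_small 0.64 202 uv 361 212 [0.432 0.072 0.018] rgb [ 52 119 115] [[0.413, 0.055, -0.001], [0.45, 0.091, 0.03]]
housing_small 0.62 187 uv 311 184 [ 0.487 -0.1    0.017] rgb [164 101 116] [[0.465, -0.12, -0.001], [0.507, -0.083, 0.029]]
housing_small 0.46 168 uv 365 187 [0.36  0.008 0.019] rgb [ 57  79 130] [[0.343, -0.011, 0.002], [0.379, 0.025, 0.03]]
housing_small 0.45 179 uv 337 194 [ 0.447 -0.02   0.018] rgb [146 143 142] [[0.429, -0.039, 0.001], [0.465, -0.003, 0.031]]
coil 0.57 174 uv 281 122 [ 0.441 -0.331  0.078] rgb [177 170 155] [[0.417, -0.356, 0.063], [0.461, -0.314, 0.083]]
coil 0.47 196 uv 437 270 [0.404 0.338 0.033] rgb [91 67 58] [[0.383, 0.323, 0.005], [0.414, 0.351, 0.038]]
frame 0.59 216 uv 392 239 [0.427 0.198 0.022] rgb [81 77 72] [[0.4, 0.178, -0.002], [0
[... 903 characters left out ...]
, 0.088, 0.032]]
housing_small 0.62 351 uv 387 219 [0.357 0.012 0.021] rgb [ 54  65 100] [[0.339, -0.015, 0.003], [0.375, 0.023, 0.032]]
housing_small 0.54 249 uv 333 185 [ 0.483 -0.091  0.02 ] rgb [126  80  91] [[0.466, -0.12, 0.003], [0.5, -0.084, 0.032]]
coil 0.79 686 uv 372 366 [0.395 0.341 0.036] rgb [79 64 59] [[0.378, 0.32, 0.004], [0.41, 0.351, 0.039]]
frame 0.66 492 uv 357 288 [0.419 0.197 0.024] rgb [61 58 56] [[0.397, 0.176, 0.006], [0.441, 0.212, 0.036]]
cap 0.59 193 uv 358 117 [ 0.431 -0.325  0.082] rgb [132 126 117] [[0.41, -0.352, 0.066], [0.452, -0.315, 0.085]]
flux_bottle 0.75 222 uv 288 208 [0.574 0.011 0.032] rgb [103  84  74] [[0.565, -0.02, 0.001], [0.585, 0.017, 0.061]]
```

```bash
cat >> h.py <<'E'
def go(r,x,y,z,yaw):
    """numbers for a move from the measured pose to TCP x,y,z, tool down, tool-x heading yaw"""
    o=r.observe();M=rot(o['tool_rot']);T=R.from_euler('z',yaw)*R.from_rotvec([np.pi,0,0])
    l=M.inv().apply(np.array([x,y,z])-o['eef_pos'])/.25
    w=(M.inv()*T).as_rotvec()/(np.pi/4)
    print('linear',np.round(l,3),'twist',np.round(w,3),'t',round(o['t'],2),'at',np.round(o['eef_pos'],4),'yaw',round(float(np.arctan2(*M.as_matrix()[1::-1,0])),3))
E
python3 - <<'E'
from bench import r
from h import *
c=r.camera_info("wrist");o=r.observe();M=rot(o['tool_rot'])
print(c,M.inv().apply(c['eye']-o['eef_pos']),(M.inv()*rot(c['rotation'])).as_euler('xyz'))
go(r,.47,-.17,.42,0);go(r,.47,-.17,.42,-.5)
E
```

```text
{'fx': 339.6001959862738, 'fy': 339.6001959862738, 'cx': 323.3400797051024, 'cy': 200.10641229107546, 'distortion': array([-0.05463657,  0.        ,  0.        ,  0.        ,  0.        ]), 'eye': array([ 0.22130029, -0.53614164,  0.37416237]), 'rotation': array([ 0.11875601,  0.78397617, -0.6023583 , -0.09188499])} [ 7.61392083e-02 -2.05390942e-05 -1.42870185e-01] [-3.01465478e-01 -1.01515697e-03  1.57019863e+00]
linear [ 1.642 -1.16  -0.755] twist [ 0.    -0.     0.331] t 1.0 at [ 0.1477 -0.5557  0.2313] yaw 0.26
linear [ 1.642 -1.16  -0.755] twist [ 0.    -0.     0.967] t 1.0 at [ 0.1477 -0.5557  0.2313] yaw 0.26
```

Run:
```python
from bench import r
from h import *
go(r,.33,-.36,.3,0)
```

```text
linear [ 0.906 -0.569 -0.275] twist [ 0.    -0.     0.331] t 1.0 at [ 0.1477 -0.5557  0.2313] yaw 0.26
```

Call:
servo_tool(series=[{"twist": [0, 0, 0.33], "linear": [0.9, -0.57, -0.28], "fingers": 85}, {"twist": [0, 0, 0.33], "linear": [0.9, -0.57, -0.28], "fingers": 85}, {"twist": [0, 0, 0.33], "linear": [0.9, -0.57, -0.28], "fingers": 85}, {"twist": [0, 0, 0.33], "linear": [0.9, -0.57, -0.28], "fingers": 85}, {"twist": [0, 0, 0.33], "linear": [0.9, -0.57, -0.28], "fingers": 85}, {"twist": [0, 0, 0.33], "linear": [0.9, -0.57, -0.28], "fingers": 85}, {"twist": [0, 0, 0.33], "linear": [0.9, -0.57, -0.28], "fingers": 85}, {"twist": [0, 0, 0.33], "linear": [0.9, -0.57, -0.28], "fingers": 85}], squeeze=40)

```text
t: 2.0
eef_pos: [0.3277, -0.3609, 0.3007]
tool_rot: [-0.0, 1.0, -0.001, -0.0]
wrist_force: [0.2, -0.3, 0.4]
finger_gap: 0.991
gripper_force: 0.0
```

Call:
servo_tool(series=[{"twist": [0, 0, 0], "linear": [0.68, -0.84, 0], "fingers": 85}, {"twist": [0, 0, 0], "linear": [0.68, -0.84, 0], "fingers": 85}, {"twist": [0, 0, 0], "linear": [0.68, -0.84, 0], "fingers": 85}, {"twist": [0, 0, 0], "linear": [0.68, -0.84, 0], "fingers": 85}, {"twist": [0, 0, 0], "linear": [0.68, -0.84, 0], "fingers": 85}, {"twist": [0, 0, 0], "linear": [0.68, -0.84, 0], "fingers": 85}, {"twist": [0, 0, 0], "linear": [0.68, -0.84, 0], "fingers": 85}, {"twist": [0, 0, 0], "linear": [0.68, -0.84, 0], "fingers": 85}])

```text
t: 3.0
eef_pos: [0.4978, -0.1514, 0.3012]
tool_rot: [0.0, 1.0, -0.001, -0.0]
wrist_force: [0.6, 0.8, 0.1]
finger_gap: 0.997
gripper_force: 0.0
```

```bash
cat >> h.py <<'E'
EST=dict(housing_large=(.425,-.19,.040,28),housing_small=(.445,-.022,.030,20),coil=(.398,.337,.036,18),cap=(.437,-.336,.082,25))
def top(P,n,est=None):
    x,y,h,rad=est or EST[n]
    k=(np.hypot(P[...,0]-x,P[...,1]-y)<rad/1000+.015)&(np.abs(P[...,2]-h)<.005)
    q=P[k]
    if len(q)<20: return print(n,'few',len(q))
    c,rr=cv2.minEnclosingCircle((q[:,:2]*1000).astype(np.float32))
    print(n,len(q),'centre',np.round(c,1),'rad %.1f of %d'%(rr,rad),'mean',np.round(q[:,:2].mean(0)*1000,1),'z %.4f'%np.median(q[:,2]))
def tray(P,pic,cx,cy,L):
    """blue/white tray: pocket floor pixels are blue; fit rect to blue blobs"""
    hsv=cv2.cvtColor(pic,cv2.COLOR_RGB2HSV)
    k=(np.abs(hsv[...,0].astype(int)-111)<12)&(hsv[...,1]>150)&(np.abs(P[...,2]-.003)<.012)
    k&=np.hypot(P[...,0]-cx,P[...,1]-cy)<L
    q=P[k]
    if len(q)<50: return print('tray few')
    n,lab,st,_=cv2.connectedComponentsWithStats(k.astype(np.uint8))
    for i in range(1,n):
        if st[i,4]>150: print('  pocket',st[i,4],[np.round(v,1) for v in rect(P[lab==i][:,:2])],'z %.4f'%np.median(P[lab==i][:,2]))
    print('tray',[np.round(v,1) for v in rect(q[:,:2])])
E
python3 - <<'E'
from bench import r
from h import *
c=r.camera_info("wrist");p,d=r.capture("wrist");P=cloud(d,c);cv2.imwrite("pics/w1.png",p[:,:,::-1]);np.savez("pics/w1.npz",p=p,P=P)
print('bench',np.nanmedian(P[(np.abs(P[...,2])<.02)][:,2]))
for n in EST: top(P,n)
tray(P,p,.61,-.145,.1);tray(P,p,.634,.16,.14)
for n in("scene","side"):
    p,d=r.capture(n);c=r.camera_info(n);P=cloud(d,c);print(n)
    for m in EST: top(P,m)
    tray(P,p,.61,-.145,.1);tray(P,p,.634,.16,.14)
E
```

```text
bench 0.0004226464441033917
housing_large 460 centre [ 426.1 -191.8] rad 28.0 of 28 mean [ 426.2 -191.8] z 0.0399
housing_small 315 centre [440.9 -23.8] rad 20.1 of 20 mean [441.4 -25.1] z 0.0300
coil few 0
cap 1387 centre [ 433.6 -341.2] rad 25.6 of 25 mean [ 434.6 -340.2] z 0.0821
  pocket 3634 [array([ 614.4, -188.8]), array([73.1, 70.4]), np.float64(4.9)] z 0.0033
  pocket 3581 [array([ 607.6, -110.6]), array([73.3, 70.3]), np.float64(4.8)] z 0.0033
tray [array([ 611. , -149.7]), array([ 73.2, 148.9]), np.float64(4.9)]
  pocket 3391 [array([648.2,  84.4]), array([72.8, 70.5]), np.float64(10.0)] z 0.0036
  pocket 3098 [array([633.8, 161.5]), array([73.1, 68.6]), np.float64(10.6)] z 0.0037
  pocket 2473 [array([619.8, 238.8]), array([72.8, 67.8]), np.float64(10.4)] z 0.0038
tray [array([634., 161.]), array([ 73.3, 225.9]), np.float64(10.5)]
scene
housing_large 52 centre [ 431.4 -188.9] rad 28.4 of 28 mean [ 431.9 -190.3] z 0.0375
housing_small 47 centre [445.9 -22. ] rad 20.9 of 20 mean [444.7 -21.1] z 0.0275
coil 146 centre [396.6 335.3] rad 19.2 of 18 mean [397.3 335.7] z 0.0350

[... 832 characters left out ...]
[393.9 334. ] rad 18.7 of 18 mean [393.6 335. ] z 0.0370
cap 149 centre [ 431.2 -338.4] rad 27.3 of 25 mean [ 431.7 -335.1] z 0.0833
  pocket 341 [array([ 614.8, -194.1]), array([73.1, 61.1]), np.float64(2.5)] z 0.0040
  pocket 423 [array([ 608.1, -116.2]), array([72. , 61.1]), np.float64(7.2)] z 0.0041
tray [array([ 611.3, -155.2]), array([ 71.5, 141.6]), np.float64(5.0)]
  pocket 746 [array([649. ,  78.5]), array([71.2, 65.7]), np.float64(11.2)] z 0.0038
  pocket 969 [array([634.6, 156.1]), array([72.7, 68.5]), np.float64(9.5)] z 0.0038
  pocket 1307 [array([619.9, 233.6]), array([72.8, 70.7]), np.float64(10.3)] z 0.0038
tray [array([634.1, 157.3]), array([ 72.8, 225.8]), np.float64(10.6)]
```

View pics/w1.png

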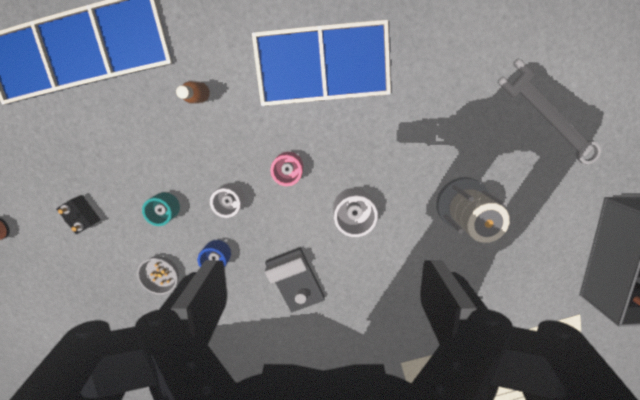

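The wrist view shows tray_two at (322,62) and tray_three at the top left. The large housing is at (355,214), small housing (225,202), cap (488,222) and frame (78,213). The fits agree with the known radii, so I'll fetch the large housing.

Call:
servo_tool(series=[{"twist": [0, 0, 0], "linear": [-0.287, 0.162, 0.2], "fingers": 85}, {"twist": [0, 0, 0], "linear": [-0.287, 0.162, 0.45], "fingers": 85}, {"twist": [0, 0, 0], "linear": [-0.287, 0.162, 0.7], "fingers": 85}, {"twist": [0, 0, 0], "linear": [-0.287, 0.162, 0.9], "fingers": 85}, {"twist": [0, 0, 0], "linear": [-0.287, 0.162, 0.96], "fingers": 85}, {"twist": [0, 0, 0], "linear": [-0.287, 0.162, 0.96], "fingers": 85}, {"twist": [0, 0, 0], "linear": [-0.287, 0.162, 0.96], "fingers": 85}, {"twist": [0, 0, 0], "linear": [-0.287, 0.162, 0.96], "fingers": 85}])

```text
t: 4.15
eef_pos: [0.4279, -0.1916, 0.0631]
tool_rot: [0.001, 1.0, 0.0, 0.001]
wrist_force: [-0.7, 0.7, 0.4]
finger_gap: 0.994
gripper_force: 0.0
```

Call:
servo_tool(series=[{"twist": [0, 0, 0], "linear": [-0.005, 0, 0.21], "fingers": 85}, {"twist": [0, 0, 0], "linear": [-0.005, 0, 0.21], "fingers": 85}, {"twist": [0, 0, 0], "linear": [-0.005, 0, 0.21], "fingers": 45}, {"twist": [0, 0, 0], "linear": [-0.005, 0, 0.21], "fingers": 45}, {"twist": [0, 0, 0], "linear": [-0.005, 0, 0.21], "fingers": 45}, {"twist": [0, 0, 0], "linear": [-0.005, 0, 0.21], "fingers": 45}, {"twist": [0, 0, 0], "linear": [-0.005, 0, 0.21], "fingers": 45}, {"twist": [0, 0, 0], "linear": [-0.005, 0, 0.21], "fingers": 45}], squeeze=40)

```text
t: 5.15
eef_pos: [0.4271, -0.1919, 0.0112]
tool_rot: [0.001, 1.0, 0.0, 0.002]
wrist_force: [-1.2, 0.3, 7.1]
finger_gap: 0.632
gripper_force: 42.6
```

Run:
```python
from bench import r
from h import *
o=r.observe();print(o['finger_gap'],o['gripper_force'],np.round(o['wrist_force'],1))
go(r,.53,-.02,.15,0);go(r,.634,.160,.1,.183)
```

```text
0.6316434655118845 42.576019037514925 [-1.2  0.3  7.1]
linear [ 0.414 -0.686 -0.556] twist [ 0.004 -0.004  0.001] t 5.15 at [ 0.4271 -0.1919  0.0112] yaw 0.001
linear [ 0.83  -1.406 -0.356] twist [ 0.004 -0.004 -0.232] t 5.15 at [ 0.4271 -0.1919  0.0112] yaw 0.001
```

Call:
servo_tool(series=[{"twist": [0, 0, 0], "linear": [0, 0, -0.24], "fingers": 45}, {"twist": [0, 0, 0], "linear": [0, 0, -0.46], "fingers": 45}, {"twist": [0, 0, 0], "linear": [0.12, -0.2, -0.6], "fingers": 45}, {"twist": [0, 0, 0], "linear": [0.24, -0.4, -0.6], "fingers": 45}, {"twist": [0, 0, 0], "linear": [0.36, -0.6, -0.6], "fingers": 45}, {"twist": [0, 0, 0], "linear": [0.48, -0.8, -0.6], "fingers": 45}, {"twist": [0, 0, 0], "linear": [0.58, -0.96, -0.6], "fingers": 45}, {"twist": [0, 0, 0], "linear": [0.58, -0.96, -0.6], "fingers": 45}])

```text
t: 6.15
eef_pos: [0.5717, 0.0524, 0.1602]
tool_rot: [-0.0, 1.0, 0.002, 0.001]
wrist_force: [-0.4, -0.5, -1.1]
finger_gap: 0.631
gripper_force: 43.6
```

Run:
```python
from bench import r
from h import *
o=r.observe();print(o['finger_gap'],o['gripper_force'],np.round(o['wrist_force'],1))
c=r.camera_info("wrist");p,d=r.capture("wrist");P=cloud(d,c);cv2.imwrite("pics/w2.png",p[:,:,::-1])
tray(P,p,.634,.16,.14)
go(r,.634,.160,.06,.183)
```

```text
0.6313843555827927 43.56132958084345 [-0.4 -0.5 -1.1]
  pocket 7456 [array([647.6,  82.4]), array([74.1, 71.3]), np.float64(10.4)] z 0.0033
  pocket 6872 [array([633.3, 159.9]), array([74.4, 70.3]), np.float64(10.7)] z 0.0034
  pocket 6085 [array([619.1, 237.2]), array([74.3, 68.8]), np.float64(10.6)] z 0.0035
tray [array([633.4, 159.2]), array([ 74.5, 227.4]), np.float64(10.4)]
linear [ 0.254 -0.436  0.4  ] twist [ 0.001 -0.002 -0.228] t 6.2 at [0.5708 0.0509 0.1599] yaw 0.004
```

Call:
servo_tool(series=[{"twist": [0, 0, -0.12], "linear": [0.12, -0.22, 0], "fingers": 45}, {"twist": [0, 0, -0.23], "linear": [0.254, -0.432, 0], "fingers": 45}, {"twist": [0, 0, -0.23], "linear": [0.254, -0.432, 0.1], "fingers": 45}, {"twist": [0, 0, -0.23], "linear": [0.254, -0.432, 0.3], "fingers": 45}, {"twist": [0, 0, -0.23], "linear": [0.254, -0.432, 0.45], "fingers": 45}, {"twist": [0, 0, -0.23], "linear": [0.254, -0.432, 0.5], "fingers": 45}, {"twist": [0, 0, -0.23], "linear": [0.254, -0.432, 0.5], "fingers": 45}, {"twist": [0, 0, -0.23], "linear": [0.254, -0.432, 0.5], "fingers": 45}])

```text
t: 7.2
eef_pos: [0.6355, 0.1572, 0.0362]
tool_rot: [0.0, 0.996, 0.09, 0.002]
wrist_force: [1.1, 0.3, -0.7]
finger_gap: 0.631
gripper_force: 43.6
```

Run:
```python
from bench import r
from h import *
go(r,.6343,.159,.0147,.183)
```

```text
linear [-0.004 -0.008  0.086] twist [ 0.001 -0.005 -0.003] t 7.2 at [0.6355 0.1572 0.0362] yaw 0.181
```

Call:
servo_tool(series=[{"twist": [0, 0, 0], "linear": [-0.004, -0.008, 0.05], "fingers": 45}, {"twist": [0, 0, 0], "linear": [-0.004, -0.008, 0.075], "fingers": 45}, {"twist": [0, 0, 0], "linear": [-0.004, -0.008, 0.086], "fingers": 45}, {"twist": [0, 0, 0], "linear": [-0.004, -0.008, 0.086], "fingers": 45}, {"twist": [0, 0, 0], "linear": [-0.004, -0.008, 0.086], "fingers": 68}, {"twist": [0, 0, 0], "linear": [-0.004, -0.008, 0.086], "fingers": 68}, {"twist": [0, 0, 0], "linear": [-0.004, -0.008, 0.086], "fingers": 68}, {"twist": [0, 0, 0], "linear": [-0.004, -0.008, 0.0], "fingers": 68}])

```text
t: 8.2
eef_pos: [0.6305, 0.1591, 0.0323]
tool_rot: [-0.0, 0.996, 0.09, -0.002]
wrist_force: [-0.1, 1.1, -0.1]
finger_gap: 0.794
gripper_force: 0.0
```

Run:
```python
from bench import r
from h import *
o=r.observe();print(o['finger_gap'],np.round(o['wrist_force'],1))
go(r,.52,.16,.22,.18)
go(r,.425,.22,.22,.18)
```

```text
0.7943996100289785 [-0.1  1.1 -0.1]
linear [-0.438 -0.084 -0.749] twist [-0.001  0.006  0.002] t 8.2 at [0.6305 0.1591 0.0323] yaw 0.181
linear [-0.768 -0.388 -0.747] twist [-0.001  0.006  0.002] t 8.2 at [0.6305 0.1591 0.0323] yaw 0.181
```

Call:
servo_tool(series=[{"twist": [0, 0, 0], "linear": [0, 0, -0.24], "fingers": 85}, {"twist": [0, 0, 0], "linear": [-0.1, 0, -0.45], "fingers": 85}, {"twist": [0, 0, 0], "linear": [-0.25, -0.1, -0.6], "fingers": 85}, {"twist": [0, 0, 0], "linear": [-0.45, -0.25, -0.7], "fingers": 85}, {"twist": [0, 0, 0], "linear": [-0.65, -0.35, -0.75], "fingers": 85}, {"twist": [0, 0, 0], "linear": [-0.77, -0.39, -0.75], "fingers": 85}, {"twist": [0, 0, 0], "linear": [-0.77, -0.39, -0.75], "fingers": 85}, {"twist": [0, 0, 0], "linear": [-0.77, -0.39, -0.75], "fingers": 85}])

```text
t: 9.2
eef_pos: [0.4265, 0.2205, 0.2225]
tool_rot: [-0.0, 0.996, 0.09, 0.001]
wrist_force: [0.8, 0.2, -0.6]
finger_gap: 0.999
gripper_force: 0.0
```

```bash
cat >> h.py <<'E'
def look(r,name):
    r0=r.observe();c=r.camera_info("wrist");p,d=r.capture("wrist");P=cloud(d,c);cv2.imwrite(f"pics/{name}.png",p[:,:,::-1]);np.savez(f"pics/{name}.npz",p=p,P=P);return p,P
def frametop(P,x=.42,y=.198):
    k=(np.hypot(P[...,0]-x,P[...,1]-y)<.04)&(np.abs(P[...,2]-.024)<.003)
    q=P[k];print('frame',len(q),[np.round(v,1) for v in rect(q[:,:2])] if len(q)>20 else '')
E
python3 - <<'E'
from bench import r
from h import *
p,P=look(r,'w3')
top(P,'coil');frametop(P);top(P,'housing_large',(.6333,.1588,.043,28));tray(P,p,.634,.16,.14)
o=r.observe();print(o['joint_velocities'],o['eef_pos'])
E
```

```text
coil 986 centre [393.9 333.8] rad 18.1 of 18 mean [394.5 333.4] z 0.0365
frame 894 [array([419.5, 189.7]), array([44.3, 30. ]), np.float64(28.3)]
housing_large few 0
  pocket 723 [array([588.7, 229.7]), array([ 8.9, 70.7]), np.float64(10.8)] z 0.0032
  pocket 625 [array([603.5, 152.5]), array([ 9.6, 70.1]), np.float64(11.5)] z 0.0032
  pocket 874 [array([618.5,  75.6]), array([12.4, 70.1]), np.float64(12.3)] z 0.0032
tray [array([603.1, 152.7]), array([ 12.5, 227.2]), np.float64(11.6)]
[-0.00728703  0.01782043 -0.00197155 -0.00016056 -0.00038642 -0.00136006] [0.42662756 0.22030372 0.22208978]
```

View pics/w3.png

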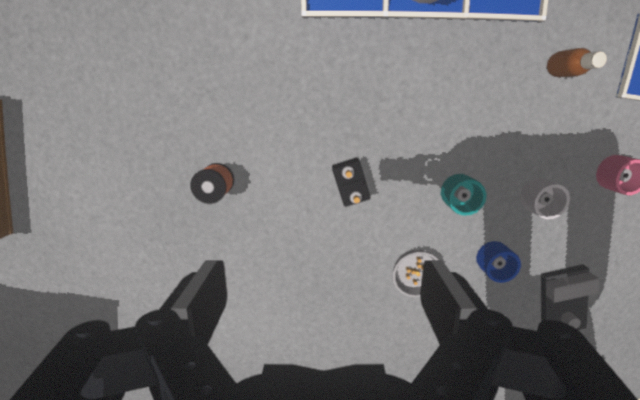

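The coil is at (211,184) and the frame at (352,182), turned about 28°. The coil is next, for the +y end pocket.

Run:
```python
from bench import r
from h import *
go(r,.394,.334,.06,.18)
```

```text
linear [-0.048 -0.471  0.648] twist [ 0.    -0.002  0.001] t 9.25 at [0.4266 0.2203 0.2221] yaw 0.181
```

Call:
servo_tool(series=[{"twist": [0, 0, 0], "linear": [-0.024, -0.23, 0.1], "fingers": 85}, {"twist": [0, 0, 0], "linear": [-0.048, -0.47, 0.25], "fingers": 85}, {"twist": [0, 0, 0], "linear": [-0.048, -0.47, 0.45], "fingers": 85}, {"twist": [0, 0, 0], "linear": [-0.048, -0.47, 0.6], "fingers": 85}, {"twist": [0, 0, 0], "linear": [-0.048, -0.47, 0.65], "fingers": 85}, {"twist": [0, 0, 0], "linear": [-0.048, -0.47, 0.65], "fingers": 85}, {"twist": [0, 0, 0], "linear": [-0.048, -0.47, 0.65], "fingers": 85}, {"twist": [0, 0, 0], "linear": [-0.048, -0.47, 0.65], "fingers": 85}])

```text
t: 10.25
eef_pos: [0.3939, 0.3343, 0.0605]
tool_rot: [-0.001, 0.996, 0.09, 0.001]
wrist_force: [0.3, 0.7, 0.1]
finger_gap: 0.994
gripper_force: 0.0
```

Run:
```python
from bench import r
from h import *
go(r,.394,.334,.011,.18)
```

```text
linear [-0.     0.002  0.198] twist [-0.001 -0.004  0.001] t 10.25 at [0.3939 0.3343 0.0605] yaw 0.181
```

Call:
servo_tool(series=[{"twist": [0, 0, 0], "linear": [0, 0.002, 0.198], "fingers": 85}, {"twist": [0, 0, 0], "linear": [0, 0.002, 0.198], "fingers": 85}, {"twist": [0, 0, 0], "linear": [0, 0.002, 0.198], "fingers": 28}, {"twist": [0, 0, 0], "linear": [0, 0.002, 0.198], "fingers": 28}, {"twist": [0, 0, 0], "linear": [0, 0.002, 0.198], "fingers": 28}, {"twist": [0, 0, 0], "linear": [0, 0.002, 0.198], "fingers": 28}, {"twist": [0, 0, 0], "linear": [0, 0.002, 0.198], "fingers": 28}, {"twist": [0, 0, 0], "linear": [0, 0.002, 0.198], "fingers": 28}])

```text
t: 11.25
eef_pos: [0.3938, 0.3341, 0.0111]
tool_rot: [-0.001, 0.996, 0.091, 0.001]
wrist_force: [-1.2, 0.0, 6.9]
finger_gap: 0.41
gripper_force: 39.3
```

Run:
```python
from bench import r
from h import *
o=r.observe();print(o['eef_pos'],o['finger_gap'],o['gripper_force'],np.round(o['wrist_force'],1))
go(r,.619,.2354,.15,.18)
```

```text
[0.39375704 0.33410728 0.01111254] 0.409769471734149 39.34942424297333 [-1.2  0.   6.9]
linear [ 0.816  0.55  -0.554] twist [-0.001 -0.003  0.002] t 11.25 at [0.3938 0.3341 0.0111] yaw 0.181
```

Call:
servo_tool(series=[{"twist": [0, 0, 0], "linear": [0, 0, -0.24], "fingers": 28}, {"twist": [0, 0, 0], "linear": [0.1, 0.05, -0.45], "fingers": 28}, {"twist": [0, 0, 0], "linear": [0.3, 0.2, -0.55], "fingers": 28}, {"twist": [0, 0, 0], "linear": [0.5, 0.33, -0.55], "fingers": 28}, {"twist": [0, 0, 0], "linear": [0.68, 0.46, -0.55], "fingers": 28}, {"twist": [0, 0, 0], "linear": [0.816, 0.55, -0.52], "fingers": 28}, {"twist": [0, 0, 0], "linear": [0.816, 0.55, -0.42], "fingers": 28}, {"twist": [0, 0, 0], "linear": [0.816, 0.55, -0.32], "fingers": 28}])

```text
t: 12.25
eef_pos: [0.6188, 0.2344, 0.0893]
tool_rot: [-0.0, 0.996, 0.09, 0.0]
wrist_force: [0.3, 0.5, -1.0]
finger_gap: 0.407
gripper_force: 40.2
```

Run:
```python
from bench import r
from h import *
p,P=look(r,'w4')
top(P,'housing_large',(.6333,.1588,.043,28));tray(P,p,.634,.16,.14)
go(r,.619,.2354,.0145,.18)
```

```text
housing_large 2130 centre [631.9 159.7] rad 28.2 of 28 mean [632.4 159.3] z 0.0427
  pocket 6990 [array([619.3, 235.1]), array([72.4, 71. ]), np.float64(10.5)] z 0.0033
  pocket 1295 [array([657.8, 168.9]), array([21.9, 59.2]), np.float64(12.5)] z 0.0032
  pocket 6204 [array([642.8,  79.4]), array([64.2, 69.5]), np.float64(10.4)] z 0.0030
  pocket 610 [array([605.4, 184.7]), array([40.4, 18.3]), np.float64(35.5)] z 0.0031
tray [array([632.6, 157.9]), array([ 74. , 227.6]), np.float64(10.4)]
linear [ 0.014 -0.003  0.282] twist [-0.     0.006  0.001] t 12.3 at [0.616  0.2341 0.0851] yaw 0.18
```

Call:
servo_tool(series=[{"twist": [0, 0, 0], "linear": [0, 0, 0.1], "fingers": 28}, {"twist": [0, 0, 0], "linear": [0, 0, 0.18], "fingers": 28}, {"twist": [0, 0, 0], "linear": [0, 0, 0.24], "fingers": 28}, {"twist": [0, 0, 0], "linear": [0, 0, 0.24], "fingers": 28}, {"twist": [0, 0, 0], "linear": [0, 0, 0.24], "fingers": 28}, {"twist": [0, 0, 0], "linear": [0, 0, 0.24], "fingers": 28}, {"twist": [0, 0, 0], "linear": [0, 0, 0.24], "fingers": 28}, {"twist": [0, 0, 0], "linear": [0, 0, 0.24], "fingers": 28}])

```text
t: 13.3
eef_pos: [0.6182, 0.235, 0.0297]
tool_rot: [-0.0, 0.996, 0.091, 0.0]
wrist_force: [0.3, 0.8, -0.9]
finger_gap: 0.412
gripper_force: 40.2
```

Run:
```python
from bench import r
from h import *
go(r,.619,.2354,.0145,.18)
```

```text
linear [ 0.003 -0.001  0.061] twist [-0.    -0.001  0.002] t 13.3 at [0.6182 0.235  0.0297] yaw 0.181
```

Call:
servo_tool(series=[{"twist": [0, 0, 0], "linear": [0.003, 0, 0.04], "fingers": 28}, {"twist": [0, 0, 0], "linear": [0.003, 0, 0.061], "fingers": 28}, {"twist": [0, 0, 0], "linear": [0.003, 0, 0.061], "fingers": 28}, {"twist": [0, 0, 0], "linear": [0.003, 0, 0.061], "fingers": 48}, {"twist": [0, 0, 0], "linear": [0.003, 0, 0.061], "fingers": 48}, {"twist": [0, 0, 0], "linear": [0.003, 0, 0.061], "fingers": 48}, {"twist": [0, 0, 0], "linear": [0.003, 0, 0.061], "fingers": 48}, {"twist": [0, 0, 0], "linear": [0.003, 0, 0.0], "fingers": 48}])

```text
t: 14.3
eef_pos: [0.6175, 0.2348, 0.0283]
tool_rot: [0.0, 0.996, 0.09, -0.002]
wrist_force: [0.1, 0.1, -0.4]
finger_gap: 0.561
gripper_force: 0.0
```

Run:
```python
from bench import r
from h import *
o=r.observe();print(o['finger_gap'],o['gripper_force'],np.round(o['wrist_force'],1))
go(r,.56,.08,.26,.1)
```

```text
0.5605450855096713 0.0 [ 0.1  0.1 -0.4]
linear [-0.341  0.568 -0.926] twist [0.    0.004 0.103] t 14.3 at [0.6175 0.2348 0.0283] yaw 0.181
```

Call:
servo_tool(series=[{"twist": [0, 0, 0], "linear": [0, 0, -0.22], "fingers": 48}, {"twist": [0, 0, 0], "linear": [0, 0, -0.45], "fingers": 60}, {"twist": [0, 0, 0.05], "linear": [-0.1, 0.15, -0.65], "fingers": 85}, {"twist": [0, 0, 0.1], "linear": [-0.2, 0.32, -0.8], "fingers": 85}, {"twist": [0, 0, 0.15], "linear": [-0.3, 0.48, -0.89], "fingers": 85}, {"twist": [0, 0, 0.2], "linear": [-0.42, 0.63, -0.89], "fingers": 85}, {"twist": [0, 0, 0.23], "linear": [-0.54, 0.78, -0.89], "fingers": 85}, {"twist": [0, 0, 0.23], "linear": [-0.54, 0.78, -0.89], "fingers": 85}])

```text
t: 15.3
eef_pos: [0.5203, 0.0166, 0.2533]
tool_rot: [0.0, 1.0, -0.002, 0.001]
wrist_force: [0.6, 0.3, -0.3]
finger_gap: 0.996
gripper_force: 0.0
```

Run:
```python
from bench import r
from h import *
p,P=look(r,'w5')
tray(P,p,.634,.16,.14)
top(P,'housing_large',(.6333,.1588,.043,28))
top(P,'coil',(.619,.2354,.039,18));top(P,'housing_small')
go(r,.434,-.18,.25,0)
```

```text
pocket 4639 [array([648.3,  82.8]), array([73.2, 70.3]), np.float64(10.6)] z 0.0034
  pocket 377 [array([666.1, 153. ]), array([14.6, 44.3]), np.float64(5.3)] z 0.0033
  pocket 1054 [array([640.5, 241.5]), array([31.1, 68.7]), np.float64(10.2)] z 0.0036
  pocket 436 [array([603.4, 154.5]), array([13.2, 68.6]), np.float64(8.1)] z 0.0034
  pocket 1017 [array([595. , 233.3]), array([25. , 69.1]), np.float64(8.3)] z 0.0035
tray [array([634.1, 159.9]), array([ 73.3, 227.1]), np.float64(10.5)]
housing_large 887 centre [631.7 159.6] rad 28.3 of 28 mean [632.6 160. ] z 0.0430
coil 1054 centre [618.8 235.4] rad 18.7 of 18 mean [618.6 234.3] z 0.0395
housing_small 381 centre [441.4 -23.5] rad 20.2 of 20 mean [441.8 -23.9] z 0.0299
linear [-0.347  0.792  0.012] twist [ 0.    -0.003 -0.003] t 15.35 at [0.521  0.0178 0.2532] yaw -0.002
```

Call:
servo_tool(series=[{"twist": [0, 0, 0], "linear": [-0.05, 0.22, 0], "fingers": 85}, {"twist": [0, 0, 0], "linear": [-0.1, 0.45, 0], "fingers": 85}, {"twist": [0, 0, 0], "linear": [-0.2, 0.7, 0], "fingers": 85}, {"twist": [0, 0, 0], "linear": [-0.3, 0.98, 0], "fingers": 85}, {"twist": [0, 0, 0], "linear": [-0.36, 0.98, 0], "fingers": 85}, {"twist": [0, 0, 0], "linear": [-0.36, 0.98, 0], "fingers": 85}, {"twist": [0, 0, 0], "linear": [-0.36, 0.98, 0], "fingers": 85}, {"twist": [0, 0, 0], "linear": [-0.36, 0.98, 0], "fingers": 85}])

```text
t: 16.35
eef_pos: [0.4322, -0.225, 0.252]
tool_rot: [-0.0, 1.0, 0.001, 0.0]
wrist_force: [-1.0, -0.7, 0.4]
finger_gap: 0.997
gripper_force: 0.0
```

Run:
```python
from bench import r
from h import *
p,P=look(r,'w6')
top(P,'cap')
tray(P,p,.61,-.145,.1)
go(r,.434,-.341,.12,0)
```

```text
cap 2097 centre [ 433.1 -340.9] rad 25.3 of 25 mean [ 434.1 -340.3] z 0.0824
  pocket 2234 [array([ 589.6, -111.8]), array([36.9, 70.5]), np.float64(4.0)] z 0.0034
  pocket 1801 [array([ 592.3, -190.1]), array([28.9, 71.1]), np.float64(3.5)] z 0.0033
tray [array([ 592.4, -151. ]), array([ 36.9, 149.1]), np.float64(4.0)]
linear [0.006 0.464 0.528] twist [-0.    -0.     0.003] t 16.4 at [ 0.4321 -0.2251  0.2519] yaw 0.003
```

View pics/w6.png

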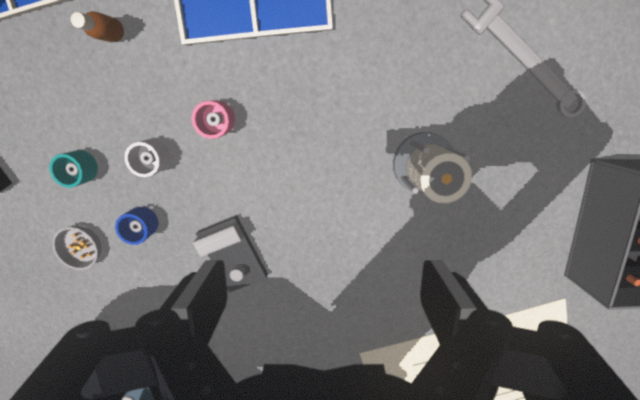

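The cap is at (446,177), with nothing close enough to foul the fingers. I'll approach it now.

Call:
servo_tool(series=[{"twist": [0, 0, 0], "linear": [0, 0.2, 0.1], "fingers": 85}, {"twist": [0, 0, 0], "linear": [0.006, 0.4, 0.2], "fingers": 85}, {"twist": [0, 0, 0], "linear": [0.006, 0.464, 0.35], "fingers": 85}, {"twist": [0, 0, 0], "linear": [0.006, 0.464, 0.5], "fingers": 85}, {"twist": [0, 0, 0], "linear": [0.006, 0.464, 0.56], "fingers": 85}, {"twist": [0, 0, 0], "linear": [0.006, 0.464, 0.56], "fingers": 85}, {"twist": [0, 0, 0], "linear": [0.006, 0.464, 0.56], "fingers": 85}, {"twist": [0, 0, 0], "linear": [0.006, 0.464, 0.56], "fingers": 85}])

```text
t: 17.4
eef_pos: [0.4338, -0.3428, 0.1135]
tool_rot: [0.001, 1.0, 0.001, 0.001]
wrist_force: [0.4, -0.6, -0.4]
finger_gap: 0.994
gripper_force: 0.0
```

Run:
```python
from bench import r
from h import *
go(r,.4335,-.341,.066,0)
```

```text
linear [-0.001 -0.008  0.19 ] twist [ 0.003 -0.003  0.001] t 17.4 at [ 0.4338 -0.3428  0.1135] yaw 0.001
```

Call:
servo_tool(series=[{"twist": [0, 0, 0], "linear": [0, -0.006, 0], "fingers": 62}, {"twist": [0, 0, 0], "linear": [0, -0.006, 0], "fingers": 62}, {"twist": [0, 0, 0], "linear": [0, -0.006, 0.1], "fingers": 62}, {"twist": [0, 0, 0], "linear": [0, -0.006, 0.188], "fingers": 62}, {"twist": [0, 0, 0], "linear": [0, -0.006, 0.188], "fingers": 62}, {"twist": [0, 0, 0], "linear": [0, -0.006, 0.188], "fingers": 40}, {"twist": [0, 0, 0], "linear": [0, -0.006, 0.188], "fingers": 40}, {"twist": [0, 0, 0], "linear": [0, -0.006, 0.188], "fingers": 40}])

```text
t: 18.4
eef_pos: [0.4333, -0.3412, 0.0657]
tool_rot: [0.001, 1.0, 0.0, 0.001]
wrist_force: [-0.1, -0.6, 0.2]
finger_gap: 0.565
gripper_force: 42.2
```

Run:
```python
from bench import r
from h import *
o=r.observe();print(o['eef_pos'],o['finger_gap'],o['gripper_force'],np.round(o['wrist_force'],1))
p,P=look(r,'w7')
go(r,.45,-.341,.22,0)
```

```text
[ 0.43328666 -0.34116762  0.06567081] 0.5648965359945467 42.23943114280701 [-0.1 -0.6  0.2]
linear [ 0.068  0.    -0.618] twist [ 0.001 -0.001  0.001] t 18.45 at [ 0.4332 -0.3411  0.0655] yaw 0.001
```

View pics/w7.png

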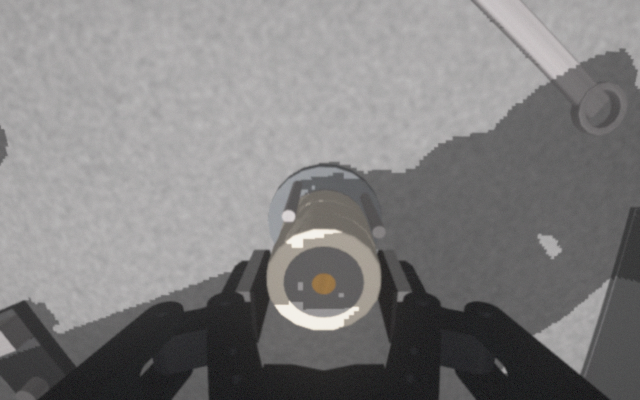

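The cap at (324,283) sits squarely between the pads. I'll lift it.

Call:
servo_tool(series=[{"twist": [0, 0, 0], "linear": [0, 0, -0.08], "fingers": 40}, {"twist": [0, 0, 0], "linear": [0, 0, -0.18], "fingers": 40}, {"twist": [0, 0, 0], "linear": [0, 0, -0.3], "fingers": 40}, {"twist": [0, 0, 0], "linear": [0, 0, -0.42], "fingers": 40}, {"twist": [0, 0, 0], "linear": [0.1, -0.2, -0.5], "fingers": 40}, {"twist": [0, 0, 0], "linear": [0.2, -0.4, -0.5], "fingers": 40}, {"twist": [0, 0, 0], "linear": [0.3, -0.6, -0.5], "fingers": 40}, {"twist": [0, 0, 0], "linear": [0.4, -0.8, -0.5], "fingers": 40}])

```text
t: 19.45
eef_pos: [0.5334, -0.139, 0.1903]
tool_rot: [0.0, 1.0, 0.0, 0.0]
wrist_force: [-0.2, 0.2, -1.0]
finger_gap: 0.568
gripper_force: 42.3
```

Run:
```python
from bench import r
from h import *
o=r.observe();M=rot(o['tool_rot'])
p,P=look(r,'w8')
e=o['eef_pos'];q=P[(np.hypot(P[...,0]-e[0],P[...,1]-e[1])<.022)];z=np.nanmax(q[:,2]);
print('gap',o['finger_gap'],o['gripper_force'],'top over TCP',np.nanmedian(q[:,2])-e[2])
top(P,'cap',(e[0],e[1],np.nanmedian(q[:,2]),25));print(e)
go(r,.6478,.082,.15,.183)
```

```text
gap 0.5675006401859208 42.308034896850586 top over TCP 0.017000918064060816
cap 10543 centre [ 540.1 -138.7] rad 38.0 of 25 mean [ 536.1 -138.8] z 0.2068
[ 0.53338252 -0.1389962   0.19027096]
linear [ 0.453 -0.857  0.165] twist [-0.004 -0.003 -0.228] t 19.5 at [ 0.5354 -0.1329  0.1903] yaw 0.004
```

Call:
servo_tool(series=[{"twist": [0, 0, -0.06], "linear": [0.12, -0.23, 0], "fingers": 40}, {"twist": [0, 0, -0.12], "linear": [0.24, -0.46, 0], "fingers": 40}, {"twist": [0, 0, -0.18], "linear": [0.35, -0.69, 0], "fingers": 40}, {"twist": [0, 0, -0.23], "linear": [0.455, -0.89, 0], "fingers": 40}, {"twist": [0, 0, -0.23], "linear": [0.455, -0.89, 0.15], "fingers": 40}, {"twist": [0, 0, -0.23], "linear": [0.455, -0.89, 0.35], "fingers": 40}, {"twist": [0, 0, -0.23], "linear": [0.455, -0.89, 0.5], "fingers": 40}, {"twist": [0, 0, -0.23], "linear": [0.455, -0.89, 0.55], "fingers": 40}])

```text
t: 20.5
eef_pos: [0.6442, 0.082, 0.0493]
tool_rot: [-0.0, 0.996, 0.091, -0.003]
wrist_force: [-0.1, 0.5, 0.1]
finger_gap: 0.564
gripper_force: 42.3
```

Call:
servo_tool(series=[{"twist": [0, 0, 0], "linear": [0, 0, 0.05], "fingers": 40}, {"twist": [0, 0, 0], "linear": [0, 0, 0.08], "fingers": 40}, {"twist": [0, 0, 0], "linear": [0, 0, 0.1], "fingers": 40}, {"twist": [0, 0, 0], "linear": [0, 0, 0.1], "fingers": 40}, {"twist": [0, 0, 0], "linear": [0, 0, 0.1], "fingers": 40}, {"twist": [0, 0, 0], "linear": [0, 0, 0.1], "fingers": 40}, {"twist": [0, 0, 0], "linear": [0, 0, 0.1], "fingers": 40}, {"twist": [0, 0, 0], "linear": [0, 0, 0.1], "fingers": 40}])

```text
t: 21.5
eef_pos: [0.6464, 0.082, 0.0274]
tool_rot: [0.0, 0.996, 0.091, 0.0]
wrist_force: [-0.1, -0.3, -0.7]
finger_gap: 0.568
gripper_force: 42.3
```

Run:
```python
from bench import r
from h import *
o=r.observe();print(o['finger_gap'],np.round(o['wrist_force'],1))
go(r,.6477,.082,.0072,.183)
```

```text
0.5681243119278242 [-0.1 -0.3 -0.7]
linear [0.005 0.001 0.081] twist [ 0.    -0.    -0.002] t 21.5 at [0.6464 0.082  0.0274] yaw 0.181
```

Call:
servo_tool(series=[{"twist": [0, 0, 0], "linear": [0.005, 0.001, 0.04], "fingers": 40}, {"twist": [0, 0, 0], "linear": [0.005, 0.001, 0.07], "fingers": 40}, {"twist": [0, 0, 0], "linear": [0.005, 0.001, 0.081], "fingers": 40}, {"twist": [0, 0, 0], "linear": [0.005, 0.001, 0.081], "fingers": 40}, {"twist": [0, 0, 0], "linear": [0.005, 0.001, 0.081], "fingers": 60}, {"twist": [0, 0, 0], "linear": [0.005, 0.001, 0.081], "fingers": 60}, {"twist": [0, 0, 0], "linear": [0.005, 0.001, 0.081], "fingers": 60}, {"twist": [0, 0, 0], "linear": [0.005, 0.001, 0.02], "fingers": 60}])

```text
t: 22.5
eef_pos: [0.6463, 0.082, 0.0213]
tool_rot: [-0.0, 0.996, 0.09, -0.002]
wrist_force: [0.3, -0.1, -0.0]
finger_gap: 0.704
gripper_force: 0.0
```

Run:
```python
from bench import r
from h import *
o=r.observe();print(o['finger_gap'],np.round(o['wrist_force'],1))
go(r,.5,-.0235,.24,.0)
```

```text
0.7040635203805042 [ 0.3 -0.1 -0. ]
linear [-0.654  0.309 -0.873] twist [-0.001  0.004  0.231] t 22.5 at [0.6463 0.082  0.0213] yaw 0.181
```

Call:
servo_tool(series=[{"twist": [0, 0, 0], "linear": [0, 0, -0.2], "fingers": 60}, {"twist": [0, 0, 0], "linear": [0, 0, -0.42], "fingers": 85}, {"twist": [0, 0, 0.1], "linear": [-0.15, 0.05, -0.65], "fingers": 85}, {"twist": [0, 0, 0.2], "linear": [-0.35, 0.15, -0.8], "fingers": 85}, {"twist": [0, 0, 0.23], "linear": [-0.55, 0.25, -0.87], "fingers": 85}, {"twist": [0, 0, 0.23], "linear": [-0.65, 0.31, -0.87], "fingers": 85}, {"twist": [0, 0, 0.23], "linear": [-0.65, 0.31, -0.87], "fingers": 85}, {"twist": [0, 0, 0.23], "linear": [-0.65, 0.31, -0.87], "fingers": 85}])

```text
t: 23.5
eef_pos: [0.5023, -0.0234, 0.2407]
tool_rot: [0.0, 1.0, 0.0, 0.001]
wrist_force: [-0.6, 0.7, -0.3]
finger_gap: 0.999
gripper_force: 0.0
```

Run:
```python
from bench import r
from h import *
p,P=look(r,'w9')
top(P,'housing_small');top(P,'cap',(.6477,.082,.023,25));tray(P,p,.61,-.145,.1);frametop(P)
go(r,.441,-.0237,.06,0)
```

```text
housing_small 413 centre [441.1 -24. ] rad 20.0 of 20 mean [441.7 -23.9] z 0.0298
cap 2114 centre [647.4  82.2] rad 25.3 of 25 mean [646.6  81.7] z 0.0237
  pocket 4600 [array([ 614.4, -189.6]), array([74.2, 70.2]), np.float64(4.7)] z 0.0031
  pocket 4814 [array([ 607.6, -111.8]), array([73.8, 71. ]), np.float64(5.1)] z 0.0032
tray [array([ 610.9, -150.7]), array([ 74. , 148.9]), np.float64(5.1)]
frame 658 [array([419.9, 189.3]), array([44.7, 30.9]), np.float64(27.0)]
linear [-0.246  0.002  0.721] twist [-0.    -0.001  0.001] t 23.55 at [ 0.5024 -0.0232  0.2403] yaw 0.001
```

View pics/w9.png

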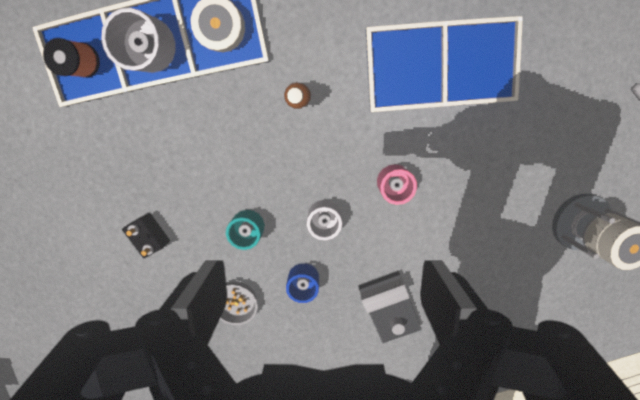

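The three-pocket kit is complete, with the coil at (70,57), housing at (138,40) and cap at (215,22). The small metal housing is at (324,222).

Call:
servo_tool(series=[{"twist": [0, 0, 0], "linear": [-0.12, 0.002, 0.1], "fingers": 62}, {"twist": [0, 0, 0], "linear": [-0.246, 0.002, 0.25], "fingers": 62}, {"twist": [0, 0, 0], "linear": [-0.246, 0.002, 0.45], "fingers": 62}, {"twist": [0, 0, 0], "linear": [-0.246, 0.002, 0.65], "fingers": 62}, {"twist": [0, 0, 0], "linear": [-0.246, 0.002, 0.73], "fingers": 62}, {"twist": [0, 0, 0], "linear": [-0.246, 0.002, 0.73], "fingers": 62}, {"twist": [0, 0, 0], "linear": [-0.246, 0.002, 0.73], "fingers": 62}, {"twist": [0, 0, 0], "linear": [-0.246, 0.002, 0.73], "fingers": 62}])

```text
t: 24.55
eef_pos: [0.4415, -0.0243, 0.0585]
tool_rot: [0.0, 1.0, 0.001, 0.001]
wrist_force: [0.7, -0.4, 0.3]
finger_gap: 0.724
gripper_force: 0.0
```

Run:
```python
from bench import r
from h import *
go(r,.4412,-.0238,.0095,0)
```

```text
linear [-0.002 -0.002  0.196] twist [ 0.001 -0.003  0.001] t 24.55 at [ 0.4415 -0.0243  0.0585] yaw 0.001
```

Call:
servo_tool(series=[{"twist": [0, 0, 0], "linear": [-0.002, -0.002, 0.1], "fingers": 62}, {"twist": [0, 0, 0], "linear": [-0.002, -0.002, 0.196], "fingers": 62}, {"twist": [0, 0, 0], "linear": [-0.002, -0.002, 0.196], "fingers": 62}, {"twist": [0, 0, 0], "linear": [-0.002, -0.002, 0.196], "fingers": 30}, {"twist": [0, 0, 0], "linear": [-0.002, -0.002, 0.196], "fingers": 30}, {"twist": [0, 0, 0], "linear": [-0.002, -0.002, 0.196], "fingers": 30}, {"twist": [0, 0, 0], "linear": [-0.002, -0.002, 0.196], "fingers": 30}, {"twist": [0, 0, 0], "linear": [-0.002, -0.002, 0.196], "fingers": 30}])

```text
t: 25.55
eef_pos: [0.441, -0.024, 0.0098]
tool_rot: [0.0, 1.0, 0.0, 0.001]
wrist_force: [-1.1, 0.3, 8.0]
finger_gap: 0.448
gripper_force: 40.8
```

Run:
```python
from bench import r
from h import *
o=r.observe();print(o['finger_gap'],o['gripper_force'],np.round(o['wrist_force'],1))
go(r,.6143,-.1888,.13,.086)
```

```text
0.44817523050835784 40.79399801737367 [-1.1  0.3  8. ]
linear [ 0.694  0.66  -0.479] twist [ 0.001 -0.003 -0.109] t 25.55 at [ 0.441  -0.024   0.0098] yaw 0.001
```

Call:
servo_tool(series=[{"twist": [0, 0, 0], "linear": [0, 0, -0.2], "fingers": 30}, {"twist": [0, 0, 0], "linear": [0, 0, -0.42], "fingers": 30}, {"twist": [0, 0, -0.05], "linear": [0.17, 0.16, -0.5], "fingers": 30}, {"twist": [0, 0, -0.11], "linear": [0.34, 0.32, -0.5], "fingers": 30}, {"twist": [0, 0, -0.11], "linear": [0.51, 0.48, -0.5], "fingers": 30}, {"twist": [0, 0, -0.11], "linear": [0.694, 0.66, -0.5], "fingers": 30}, {"twist": [0, 0, -0.11], "linear": [0.694, 0.66, -0.4], "fingers": 30}, {"twist": [0, 0, -0.11], "linear": [0.694, 0.66, -0.25], "fingers": 30}])

```text
t: 26.55
eef_pos: [0.6151, -0.1901, 0.0719]
tool_rot: [0.001, 0.999, 0.043, 0.002]
wrist_force: [0.0, -0.7, -0.9]
finger_gap: 0.444
gripper_force: 40.7
```

Call:
servo_tool(series=[{"twist": [0, 0, 0], "linear": [0, 0, 0.08], "fingers": 30}, {"twist": [0, 0, 0], "linear": [0, 0, 0.14], "fingers": 30}, {"twist": [0, 0, 0], "linear": [0, 0, 0.17], "fingers": 30}, {"twist": [0, 0, 0], "linear": [0, 0, 0.17], "fingers": 30}, {"twist": [0, 0, 0], "linear": [0, 0, 0.17], "fingers": 30}, {"twist": [0, 0, 0], "linear": [0, 0, 0.17], "fingers": 30}, {"twist": [0, 0, 0], "linear": [0, 0, 0.17], "fingers": 30}, {"twist": [0, 0, 0], "linear": [0, 0, 0.17], "fingers": 30}])

```text
t: 27.55
eef_pos: [0.6135, -0.1885, 0.0285]
tool_rot: [0.0, 0.999, 0.043, 0.0]
wrist_force: [-0.3, 0.4, 0.2]
finger_gap: 0.446
gripper_force: 40.7
```

Run:
```python
from bench import r
from h import *
o=r.observe();print(o['finger_gap'],np.round(o['wrist_force'],1))
p,P=look(r,'w10');tray(P,p,.61,-.145,.1)
go(r,.6143,-.1888,.0133,.086)
```

```text
0.4458225162178128 [-0.3  0.4  0.2]
  pocket 5601 [array([ 627.1, -187.8]), array([45.2, 72.9]), np.float64(5.9)] z 0.0033
  pocket 14857 [array([ 605.6, -110.8]), array([74.4, 70.7]), np.float64(4.8)] z 0.0033
  pocket 508 [array([ 620.8, -212.5]), array([32.1, 16.4]), np.float64(68.3)] z 0.0033
tray [array([ 609.2, -150.3]), array([ 74.5, 150.3]), np.float64(5.1)]
linear [0.003 0.001 0.06 ] twist [ 0.    -0.     0.001] t 27.6 at [ 0.6134 -0.1885  0.0284] yaw 0.087
```

Call:
servo_tool(series=[{"twist": [0, 0, 0], "linear": [0.003, 0.001, 0.035], "fingers": 30}, {"twist": [0, 0, 0], "linear": [0.003, 0.001, 0.055], "fingers": 30}, {"twist": [0, 0, 0], "linear": [0.003, 0.001, 0.06], "fingers": 30}, {"twist": [0, 0, 0], "linear": [0.003, 0.001, 0.06], "fingers": 30}, {"twist": [0, 0, 0], "linear": [0.003, 0.001, 0.06], "fingers": 55}, {"twist": [0, 0, 0], "linear": [0.003, 0.001, 0.06], "fingers": 55}, {"twist": [0, 0, 0], "linear": [0.003, 0.001, 0.06], "fingers": 55}, {"twist": [0, 0, 0], "linear": [0.003, 0.001, 0], "fingers": 55}])

```text
t: 28.6
eef_pos: [0.613, -0.1881, 0.0275]
tool_rot: [-0.001, 0.999, 0.043, -0.001]
wrist_force: [0.1, -0.7, 1.0]
finger_gap: 0.644
gripper_force: 0.0
```

Run:
```python
from bench import r
from h import *
o=r.observe();print(o['finger_gap'],np.round(o['wrist_force'],1))
go(r,.5,.0,.2,.08)
```

```text
0.64394385801474 [ 0.1 -0.7  1. ]
linear [-0.387 -0.79  -0.688] twist [-0.002  0.003  0.009] t 28.6 at [ 0.613  -0.1881  0.0275] yaw 0.087
```

Call:
servo_tool(series=[{"twist": [0, 0, 0], "linear": [0, 0, -0.22], "fingers": 55}, {"twist": [0, 0, 0], "linear": [0, 0, -0.45], "fingers": 85}, {"twist": [0, 0, 0], "linear": [-0.1, -0.15, -0.65], "fingers": 85}, {"twist": [0, 0, -0.1], "linear": [-0.2, -0.35, -0.7], "fingers": 85}, {"twist": [0, 0, -0.2], "linear": [-0.3, -0.55, -0.7], "fingers": 85}, {"twist": [0, 0, -0.3], "linear": [-0.38, -0.78, -0.7], "fingers": 85}, {"twist": [0, 0, -0.4], "linear": [-0.38, -0.92, -0.7], "fingers": 85}, {"twist": [0, 0, -0.51], "linear": [-0.38, -0.92, -0.7], "fingers": 85}])

```text
t: 29.6
eef_pos: [0.4991, 0.0347, 0.2048]
tool_rot: [0.0, 0.97, 0.244, 0.001]
wrist_force: [0.1, -1.5, 0.5]
finger_gap: 0.995
gripper_force: 0.0
```

Run:
```python
from bench import r
from h import *
go(r,.4197,.1896,.06,.49)
```

```text
linear [ 0.013 -0.697  0.579] twist [ 0.001 -0.002  0.005] t 29.6 at [0.4991 0.0347 0.2048] yaw 0.494
```

Call:
servo_tool(series=[{"twist": [0, 0, 0], "linear": [0.005, -0.2, 0], "fingers": 60}, {"twist": [0, 0, 0], "linear": [0.01, -0.42, 0.05], "fingers": 60}, {"twist": [0, 0, 0], "linear": [0.013, -0.65, 0.15], "fingers": 60}, {"twist": [0, 0, 0], "linear": [0.013, -0.697, 0.3], "fingers": 60}, {"twist": [0, 0, 0], "linear": [0.013, -0.697, 0.48], "fingers": 60}, {"twist": [0, 0, 0], "linear": [0.013, -0.697, 0.5], "fingers": 60}, {"twist": [0, 0, 0], "linear": [0.013, -0.697, 0.5], "fingers": 60}, {"twist": [0, 0, 0], "linear": [0.013, -0.697, 0.5], "fingers": 60}])

```text
t: 30.6
eef_pos: [0.4226, 0.1877, 0.0804]
tool_rot: [0.0, 0.97, 0.241, 0.002]
wrist_force: [0.0, 0.0, 0.2]
finger_gap: 0.698
gripper_force: 0.0
```

Run:
```python
from bench import r
from h import *
p,P=look(r,'w11');frametop(P)
go(r,.4197,.1896,.007,.49)
```

```text
frame 2323 [array([419.7, 189.8]), array([44.2, 30. ]), np.float64(28.8)]
linear [-0.007 -0.012  0.293] twist [ 0.001 -0.004 -0.004] t 30.65 at [0.4224 0.1877 0.0802] yaw 0.487
```

Call:
servo_tool(series=[{"twist": [0, 0, -0.015], "linear": [-0.007, -0.012, 0.1], "fingers": 60}, {"twist": [0, 0, -0.015], "linear": [-0.007, -0.012, 0.22], "fingers": 60}, {"twist": [0, 0, -0.015], "linear": [-0.007, -0.012, 0.293], "fingers": 60}, {"twist": [0, 0, -0.015], "linear": [-0.007, -0.012, 0.293], "fingers": 60}, {"twist": [0, 0, -0.015], "linear": [-0.007, -0.012, 0.293], "fingers": 22}, {"twist": [0, 0, -0.015], "linear": [-0.007, -0.012, 0.293], "fingers": 22}, {"twist": [0, 0, -0.015], "linear": [-0.007, -0.012, 0.293], "fingers": 22}, {"twist": [0, 0, -0.015], "linear": [-0.007, -0.012, 0.293], "fingers": 22}])

```text
t: 31.65
eef_pos: [0.4192, 0.1897, 0.0065]
tool_rot: [0.0, 0.969, 0.247, 0.001]
wrist_force: [-0.3, -0.2, 6.7]
finger_gap: 0.338
gripper_force: 40.4
```

Run:
```python
from bench import r
from h import *
o=r.observe();print(o['finger_gap'],o['gripper_force'],np.round(o['wrist_force'],1))
go(r,.52,-.03,.16,.3);go(r,.6077,-.111,.16,.086)
```

```text
0.3381306452775684 40.374863147735596 [-0.3 -0.2  6.7]
linear [-0.065  0.965 -0.613] twist [ 0.001 -0.004  0.254] t 31.65 at [0.4192 0.1897 0.0065] yaw 0.499
linear [ 0.087  1.418 -0.612] twist [ 0.001 -0.004  0.526] t 31.65 at [0.4192 0.1897 0.0065] yaw 0.499
```

Call:
servo_tool(series=[{"twist": [0, 0, 0], "linear": [0, 0, -0.22], "fingers": 22}, {"twist": [0, 0, 0], "linear": [0, 0, -0.45], "fingers": 22}, {"twist": [0, 0, 0.05], "linear": [0, 0.15, -0.61], "fingers": 22}, {"twist": [0, 0, 0.1], "linear": [-0.01, 0.35, -0.61], "fingers": 22}, {"twist": [0, 0, 0.2], "linear": [-0.03, 0.57, -0.61], "fingers": 22}, {"twist": [0, 0, 0.3], "linear": [-0.05, 0.78, -0.61], "fingers": 22}, {"twist": [0, 0, 0.4], "linear": [-0.06, 0.96, -0.61], "fingers": 22}, {"twist": [0, 0, 0.525], "linear": [-0.06, 0.96, -0.61], "fingers": 22}])

```text
t: 32.65
eef_pos: [0.521, -0.0316, 0.1584]
tool_rot: [0.001, 0.999, 0.04, 0.001]
wrist_force: [-1.0, -0.1, -0.3]
finger_gap: 0.337
gripper_force: 39.8
```

Run:
```python
from bench import r
from h import *
o=r.observe();print(o['finger_gap'],o['gripper_force'],np.round(o['wrist_force'],1))
p,P=look(r,'w12');top(P,'housing_small',(.6143,-.1888,.033,20));tray(P,p,.61,-.145,.1)
go(r,.6077,-.111,.03,.086)
```

```text
0.33742821573077525 39.81487512588501 [-1.  -0.1 -0.3]
housing_small 1011 centre [ 614.7 -188. ] rad 20.5 of 20 mean [ 614.9 -187.6] z 0.0325
  pocket 7501 [array([ 607.2, -111.8]), array([74.7, 71.1]), np.float64(5.1)] z 0.0032
  pocket 3644 [array([ 614.6, -189.9]), array([73.8, 70. ]), np.float64(5.0)] z 0.0031
tray [array([ 610.6, -150.7]), array([ 74.7, 149.1]), np.float64(5.1)]
linear [0.324 0.349 0.513] twist [ 0.    -0.001 -0.011] t 32.7 at [ 0.5201 -0.0301  0.158 ] yaw 0.077
```

Call:
servo_tool(series=[{"twist": [0, 0, -0.01], "linear": [0.15, 0.17, 0], "fingers": 22}, {"twist": [0, 0, -0.01], "linear": [0.324, 0.349, 0], "fingers": 22}, {"twist": [0, 0, -0.01], "linear": [0.324, 0.349, 0.1], "fingers": 22}, {"twist": [0, 0, -0.01], "linear": [0.324, 0.349, 0.28], "fingers": 22}, {"twist": [0, 0, -0.01], "linear": [0.324, 0.349, 0.44], "fingers": 22}, {"twist": [0, 0, -0.01], "linear": [0.324, 0.349, 0.51], "fingers": 22}, {"twist": [0, 0, -0.01], "linear": [0.324, 0.349, 0.51], "fingers": 22}, {"twist": [0, 0, -0.01], "linear": [0.324, 0.349, 0.51], "fingers": 22}])

```text
t: 33.7
eef_pos: [0.6093, -0.1086, 0.032]
tool_rot: [0.001, 0.999, 0.048, 0.001]
wrist_force: [-0.3, 0.4, -0.6]
finger_gap: 0.345
gripper_force: 39.9
```

Run:
```python
from bench import r
from h import *
go(r,.6075,-.1112,.0100,.086)
```

```text
linear [-0.008  0.01   0.088] twist [ 0.002 -0.004  0.012] t 33.7 at [ 0.6093 -0.1086  0.032 ] yaw 0.095
```

Call:
servo_tool(series=[{"twist": [0, 0, 0.012], "linear": [-0.006, 0.008, 0.04], "fingers": 22}, {"twist": [0, 0, 0.012], "linear": [-0.006, 0.008, 0.07], "fingers": 22}, {"twist": [0, 0, 0.012], "linear": [-0.006, 0.008, 0.086], "fingers": 22}, {"twist": [0, 0, 0.012], "linear": [-0.006, 0.008, 0.086], "fingers": 22}, {"twist": [0, 0, 0.012], "linear": [-0.006, 0.008, 0.086], "fingers": 40}, {"twist": [0, 0, 0.012], "linear": [-0.006, 0.008, 0.086], "fingers": 40}, {"twist": [0, 0, 0.012], "linear": [-0.006, 0.008, 0.086], "fingers": 40}, {"twist": [0, 0, 0.012], "linear": [-0.006, 0.008, 0.03], "fingers": 40}])

```text
t: 34.7
eef_pos: [0.6054, -0.1099, 0.0217]
tool_rot: [-0.001, 0.999, 0.043, -0.001]
wrist_force: [-0.2, -0.5, -0.3]
finger_gap: 0.466
gripper_force: 0.0
```

Call:
servo_tool(series=[{"twist": [0, 0, 0], "linear": [0, 0, -0.2], "fingers": 40}, {"twist": [0, 0, 0], "linear": [0, 0, -0.42], "fingers": 60}, {"twist": [0, 0, 0], "linear": [-0.1, -0.05, -0.65], "fingers": 85}, {"twist": [0, 0, 0], "linear": [-0.25, -0.12, -0.85], "fingers": 85}, {"twist": [0, 0, 0], "linear": [-0.4, -0.24, -1.0], "fingers": 85}, {"twist": [0, 0, 0], "linear": [-0.4, -0.35, -1.0], "fingers": 85}, {"twist": [0, 0, 0], "linear": [-0.4, -0.35, -1.0], "fingers": 85}, {"twist": [0, 0, 0], "linear": [-0.4, -0.35, -1.0], "fingers": 85}])

```text
t: 35.7
eef_pos: [0.4995, -0.0321, 0.2727]
tool_rot: [0.0, 0.999, 0.043, 0.0]
wrist_force: [0.2, -0.2, 0.1]
finger_gap: 0.995
gripper_force: 0.0
```

Run:
```python
from bench import r
from h import *
p,P=look(r,'w13');top(P,'housing_small',(.6143,-.1888,.033,20));tray(P,p,.61,-.145,.1);tray(P,p,.634,.16,.14)
k=(np.hypot(P[...,0]-.6076,P[...,1]+.111)<.04)&(np.abs(P[...,2]-.027)<.003);print([np.round(v,1) for v in rect(P[k][:,:2])])
top(P,'housing_large',(.6333,.1588,.043,28));top(P,'coil',(.619,.2354,.039,18));top(P,'cap',(.6477,.082,.023,25))
print(r.observe()['t'])
```

```text
housing_small 481 centre [ 614.5 -187.6] rad 20.2 of 20 mean [ 615.6 -188.1] z 0.0327
  pocket 2602 [array([ 607.6, -111.5]), array([73.4, 70.4]), np.float64(4.8)] z 0.0032
  pocket 2306 [array([ 614.6, -189.7]), array([73.1, 70.2]), np.float64(5.1)] z 0.0031
tray [array([ 611. , -150.6]), array([ 73.5, 148.7]), np.float64(5.0)]
  pocket 2153 [array([619.7, 238.6]), array([73.3, 69.4]), np.float64(10.7)] z 0.0036
  pocket 913 [array([627.5,  79.2]), array([34.1, 69.9]), np.float64(6.0)] z 0.0034
  pocket 433 [array([602.9, 154.7]), array([13.4, 69.3]), np.float64(6.6)] z 0.0035
tray [array([634.1, 160.8]), array([ 73.4, 227.9]), np.float64(10.5)]
[array([ 606.5, -109.9]), array([42.6, 30.9]), np.float64(4.7)]
housing_large 735 centre [630.9 159.5] rad 28.2 of 28 mean [628.3 159.2] z 0.0430
coil 1010 centre [618.2 235.5] rad 19.0 of 18 mean [618.5 234.1] z 0.0396
cap 1641 centre [647.4  82.2] rad 24.9 of 25 mean [644.9  81.5] z 0.0237
35.75
```

View pics/w13.png

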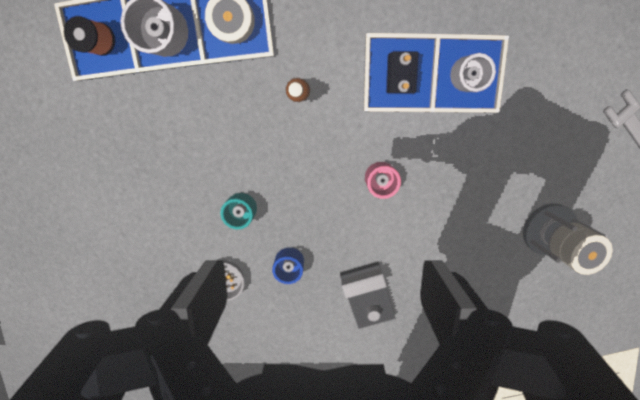

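The frame at (404,72) and small housing at (474,72) stand centred in tray_two. The coil, large housing and cap stand in tray_three. The bottle at (297,90) and the next cap in the dispenser are as they should be. I'm handing in.

```bash
python3 -c "
from bench import r
print(r.finish_job())"
```

```text
the job is handed in; nothing more can be done
None
```

Both kits are made up and handed in after about 36 s, with every part standing within about 2–3 mm of its pocket's centre in the last picture and the bottle and other caps left in place.

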